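# Seat the mosaic carrier on its three-seat base

## Task

Pick up the round mosaic carrier by its black grip block and settle it on the brass seats of the round base: the red-marked ball foot in the cone with the red collar, the next in the V groove and the last on the flat, all three fully home and the carrier level, then let go and leave it there. The seats are clamped a little off the base's marked position, so feel for them lightly: never press or drop the carrier hard on the seats (about 2.5 kg is the limit), keep it upright, and leave the other things on the table where they are.

Things in the scene. Friction and masses are not known exactly. Their poses are not given: they have to be found in the camera images.
- carrier: Loose round aluminium carrier with blue glass mosaic, 0.35 to 0.7 kg, on three ball feet. Disc 130 across, from 20 to 28 above the origin (tesserae to 32). Black square grip block at its centre, 26 x 26, sides along the carrier's x and y, from 28 to 73 above the origin. Origin: at the centre, level with the undersides of the balls; z up, x towards the foot under the red dot.
- foot_red (a point): Centre of the steel ball foot (16 diameter) under the red dot, at (45, 0, 8) in the carrier's frame; belongs in the cone.
- foot_left (a point): Centre of the 16 mm ball foot at (-22.5, 39, 8) in the carrier's frame; belongs in the V groove.
- foot_right (a point): Centre of the 16 mm ball foot at (-22.5, -39, 8) in the carrier's frame; belongs on the flat.
- base: Fixed round steel base 190 across, 12 thick; origin at the centre of its underside, z up, x towards its red mark. A cross-slide and turntable on it carry a round aluminium seat plate (148 across, top 30 above the origin) with three brass seats. With the carrier fully home the ball centres are 44.2 and the carrier's origin 36.2 above the base's origin.
- seats_nominal (a point): Centre of the seat plate's top if it were clamped with no offset: (0, 0, 30) in the base's frame, axes as the base's. The real plate is clamped with an offset that NO measured pose includes: up to 8 along the base's x and up to 8 along y, either way, and up to 0.12 rad of turn about the plate's own centre, either way. The plate does not give under the permitted forces.
- cone_nominal (a point): Red foot's ball centre when home, if the plate had no offset: (45, 0, 44.2) in the base's frame. Seat: brass cone (funnel) with a red collar. Flanks rise at 30 degrees out to 22 from the middle (rim 47.7 above the base's origin), so a ball r off the middle stands 0.58 r higher; balls do not slide down these flanks by themselves.
- groove_nominal (a point): Left foot's ball centre when home, if the plate had no offset: (-22.5, 39, 44.2) in the base's frame. Seat: brass V groove 44 long that runs towards the cone's middle; flanks rise at 30 degrees out to 22 either side, as the cone's.
- flat_nominal (a point): Right foot's ball centre when home, if the plate had no offset: (-22.5, -39, 44.2) in the base's frame. Seat: flat brass disc 44 across, top 36.2 above the base's origin.
- screwdriver: loose hand screwdriver, 180 long, lying flat, red handle. Leave alone. Origin under its middle.
- nippers: loose mosaic nippers lying flat, 165 x 85, one green and one black handle. Leave alone. Origin under its middle.
- jar: loose closed jar, 64 across, 90 tall. Leave alone. Origin under its middle.
- bowl: loose open blue bowl, 120 across, 50 tall. Leave alone. Origin under its middle.
- brush: loose wooden brush, 170 long, lying flat. Leave alone. Origin under its middle.
- tray: loose grey tray of glass offcuts, 120 x 160 x 35. Leave alone. Origin under its middle.
Things that resemble listed ones, but are neither listed nor needed, are in the scene too. Several things have the shape of the base; the one meant has the colours described above.

How it is judged:
By the outcome, as a careful person would: the job done as asked, in the order asked, and still so for the second after the job is handed in, with the robot touching nothing.
It also fails if it takes over 70 s, if anything falls off the work surface, if the arm or the gripper's body presses on something with over 40 N, if the wrist force passes 120 N, or if a joint passes its speed limit or range.

## Robot

A 6-joint arm with a two-finger parallel gripper is mounted at the origin on the work surface. World frame = base frame: x ahead of the robot, y to its left, z up, the work surface at z = 0. Lengths are in m, angles in rad, forces in N, time in s.
With the tool pointing down it reaches from about 0.375 to 0.925 m from the base axis. Payload 5.7 kg.
Tool frame: the origin (TCP) lies midway between the tips of the shut fingers; the grasp point (between the pads) lies 19 mm behind it; z points along the fingers, x is the direction in which the jaws open and shut, and the axes are right-handed (so a half turn about z gives the same grasp; the last joint's range is limited). The gripper opens to 88 mm and grips with 3 to 60 N. Pads are 20 mm wide; open, the fingers measure 115 mm over their backs; the gripper's body (75 mm by 178 mm) begins 61 mm behind the grasp point.
Start: joints at [-1.299, 0.359, 1.51, -0, 1.272, -0.115], TCP at [0.226, -0.556, 0.223] pointing down, gripper open.
Joint ranges: [-2.97, 2.97], [-1.01, 2.36], [0.21, 2.38], [-0.96, 4.11], [0.2, 2.71], [-2.98, 2.98]. Speed limits (rad/s): [2.39, 2.39, 3.14, 3.14, 3.14, 3.14].

## Interface

Orientations are given as a unit quaternion [x, y, z, w].
In Python, from bench import move_ptp, servo_line, goto_joints, move_gripper, sleep, inverse_kinematics, capture, PlanningError, close_job, spot_in, silhouettes, current_clock, current_joint_pos, current_qvel, current_joint_torque, current_position, current_orientation, current_force, current_torque, current_finger_gap gives the robot as it stands. Calls block until the motion is done:
- move_ptp(position, orientation): joint-space move of the TCP to a pose.
- servo_line(position, orientation=None, rate=0.15, contact_N=None): straight line of the TCP; orientation=None keeps the orientation; rate is the mean speed in m/s. With contact_N (N) it stops when the force on the tool has changed by that much, and returns True; else False.
- goto_joints(angles): joint-space move.
- move_gripper(opening): finger opening in m; the grip force is fixed at half the most; returns when the fingers have stopped.
- sleep(seconds).
- inverse_kinematics(position, orientation): joint angles nearest the present ones, or None.
- capture(name): name is "scene" or "top"; returns a dict with "image" (420x560x3 uint8, blue, green, red), "range_z" (420x560 float32, m along the optical axis (not along the pixel's ray), 0 where there is no reading), "intrinsics" (3x3 intrinsics, pixels), "R" (3x3) and "t" (3): a world point X has camera coordinates R X + t. Camera axes: x right, y down, z forward; pixel columns grow to the right and rows downward; lengths in m; the calibration is good to about 2 mm. A picture is of the moment at which its call begins.
A pose or a line that the arm cannot do raises PlanningError and nothing moves.
- close_job(): hands the job in, once; it reports no verdict.
Trained networks look in the newest picture that a camera, given by its name, has taken for a name from the list of things; names that differ only in an ending like _2 or _b are one class to them, and where a whole thing is asked for, a point or a joint stands for the part that bears it (a point fixed in the world has none). Each returns a list of dicts, best first, with "conf" (0 to 1); they miss things now and then, are a little off and sometimes report something else, mostly with a low value. They report only what shows in the picture. A call takes as long as a camera call. They do not tell look-alikes from the thing itself.
- spot_in(camera, query): "xy" ([column, row] in pixels, amid what is visible of it).
- silhouettes(camera, query): "region" (420x560 bool, what is visible of it) and "xy" ([column, row] in pixels, amid what is visible of it).
Readings, each from a call of its own:
- current_clock(): time.
- current_joint_pos(): joint angles.
- current_qvel(): joint speeds.
- current_joint_torque(): joint torques, N m.
- current_position(): TCP position.
- current_orientation(): TCP orientation.
- current_force(): force on the tool from outside, world axes, zero at the start.
- current_torque(): the same for the moment, N m.
- current_finger_gap(): finger opening in m.
Only numpy, scipy, OpenCV 4.12 (cv2) and the standard library are available. Lean on these libraries where they do the work, as an engineer would, in place of code of your own. Each camera call takes 0.05 s, during which the arm holds its last target. There are 200 camera calls.

## Working session

There is one attempt and no reset: what is moved stays moved. The work goes in short steps, each a Python script; the robot and the scene stay as the last script left them, time stands still between calls to the robot, and variables do not carry over. Pictures are saved under pics/ and viewed, about 8 in all and at most 12, crops included, and the job is handed in when it is done.

```bash
ls; mkdir -p pics
python3 - <<'E'
from bench import *
import cv2, numpy as np
for n in ("top","scene"):
    c=capture(n); cv2.imwrite(f"pics/{n}0.png",c["image"]); np.savez(f"{n}0.npz",**c)
    print(n,c["intrinsics"].round(1).tolist(),c["R"].round(3).tolist(),c["t"].round(3).tolist())
    for q in ("carrier","base"):
        print(q,[(np.round(d["xy"],0).tolist(),round(d["conf"],2)) for d in spot_in(n,q)])
print(current_clock(),current_orientation(),current_finger_gap())
E
```

```text
pics
top [[533.6, 0.0, 280.2], [0.0, 533.6, 206.3], [0.0, 0.0, 1.0]] [[-0.015, -1.0, -0.011], [-0.994, 0.016, -0.104], [0.104, 0.009, -0.995]] [-0.011, 0.46, 1.716]
carrier [([212.0, 200.0], 0.62)]
base [([329.0, 201.0], 0.83)]
scene [[443.9, 0.0, 282.3], [0.0, 443.9, 206.7], [0.0, 0.0, 1.0]] [[-0.773, 0.634, 0.011], [0.535, 0.661, -0.526], [-0.341, -0.4, -0.851]] [0.37, -0.216, 1.624]
carrier [([320.0, 261.0], 0.77), ([363.0, 297.0], 0.66), ([162.0, 152.0], 0.61)]
base [([249.0, 184.0], 0.9)]
0.3 [ 8.29830772e-01 -5.58015025e-01 -2.66462607e-04 -2.26409849e-04] 0.08789364782575769
```

View pics/top0.png

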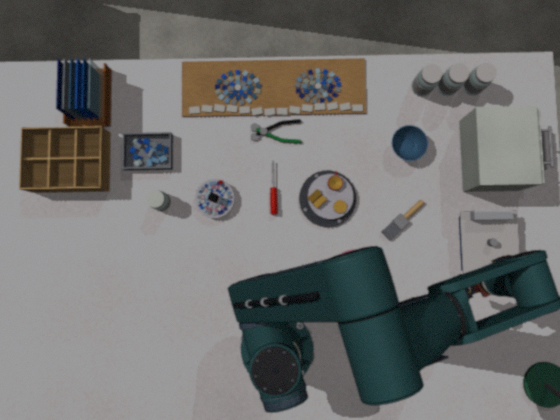

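View pics/scene0.png

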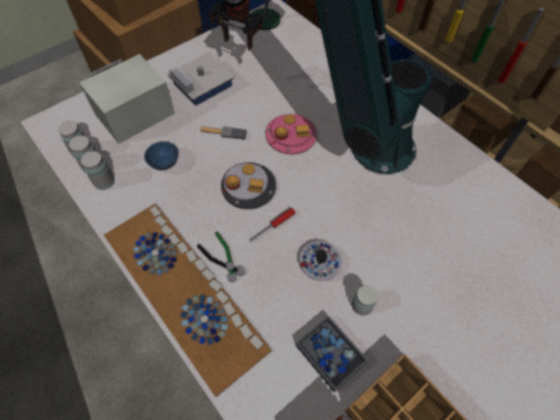

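The top view shows the carrier at (214,199), with its grip block, and the base at (328,198). In the scene view, two things have the base's shape: the dark steel one at (249,184) and a pink one at (290,133). The steel one fits the description. The mosaic patches on the board at (238,86) and (318,84) have no grip block. I'll confirm with one enlarged crop.

Run:
```python
import cv2, numpy as np
t=cv2.imread("pics/top0.png"); s=cv2.imread("pics/scene0.png")
f=lambda im,x,y,r=36: cv2.resize(im[y-r:y+r,x-r:x+r],(296,296),interpolation=cv2.INTER_CUBIC)
cv2.imwrite("pics/crop0.png",np.vstack([np.hstack([f(t,214,199),f(t,328,198)]),np.hstack([f(s,320,260),f(s,249,184)])]))
for n,pts in (("top",[(214,199),(328,198)]),("scene",[(320,260),(249,184)])):
    c=np.load(n+"0.npz")
    for u,v in pts:
        w=34 if n=='top' else 34
        vv,uu=np.mgrid[v-w:v+w,u-w:u+w]; z=c["range_z"][vv,uu]; K=c["intrinsics"]
        P=np.stack([(uu-K[0,2])*z/K[0,0],(vv-K[1,2])*z/K[1,1],z],-1)
        X=(P-c["t"])@c["R"]; h=X[...,2][z>0]
        print(n,u,v,np.histogram(h,bins=np.arange(-.01,.09,.004))[0].tolist())
        Q=X[z>0]
        for lo,hi in ((.024,.04),(.06,.08),(.006,.018)):
            m=(Q[:,2]>lo)&(Q[:,2]<hi)
            if m.sum()>5: print(lo,hi,m.sum(),Q[m].mean(0).round(4),((Q[m].max(0)+Q[m].min(0))/2).round(4),np.ptp(Q[m],axis=0).round(3))
```

```text
top 214 199 [271, 849, 1190, 752, 239, 26, 7, 63, 223, 375, 332, 120, 24, 6, 1, 4, 4, 3, 6, 18, 20, 18, 5, 2]
0.024 0.04 979 [0.4892 0.1967 0.03  ] [0.4887 0.1965 0.0318] [0.128 0.128 0.016]
0.06 0.08 64 [0.4888 0.1972 0.0715] [0.4895 0.1965 0.0702] [0.03  0.029 0.016]
0.006 0.018 272 [0.4942 0.1972 0.0081] [0.4918 0.2025 0.0119] [0.225 0.223 0.012]
top 328 198 [167, 505, 739, 548, 375, 359, 214, 92, 192, 366, 399, 246, 142, 116, 98, 24, 4, 0, 0, 0, 0, 0, 0, 0]
0.024 0.04 1230 [ 0.4851 -0.1833  0.0313] [ 0.4901 -0.1688  0.032 ] [0.145 0.173 0.016]
0.006 0.018 948 [ 0.476  -0.1574  0.0113] [ 0.4891 -0.1743  0.012 ] [0.225 0.225 0.012]
scene 320 260 [16, 458, 1762, 966, 80, 1, 0, 9, 117, 409, 498, 147, 17, 8, 4, 8, 5, 7, 7, 11, 39, 26, 2, 0]
0.024 0.04 1155 [0.4925 0.1998 0.0306] [0.4893 0.197  0.032 ] [0.13  0.129 0.016]
0.06 0.08 88 [0.4908 0.1986 0.072 ] [0.4899 0.1975 0.0694] [0.031 0.032 0.018]
0.006 0.018 81 [0.4764 0.1781 0.0071] [0.4673 0.1727 0.0084] [0.295 0.271 0.005]
scene 249 184 [22, 333, 1247, 841, 225, 383, 245, 37, 53, 235, 426, 213, 137, 98, 94, 18, 3, 0, 0, 0, 0, 0, 0, 0]
0.024 0.04 985 [ 0.4897 -0.1769  0.0321] [ 0.4899 -0.1257  0.032 ] [0.147 0.261 0.016]
0.006 0.018 853 [ 0.4885 -0.1467  0.012 ] [ 0.4719 -0.1885  0.012 ] [0.342 0.336 0.012]
```

View pics/crop0.png

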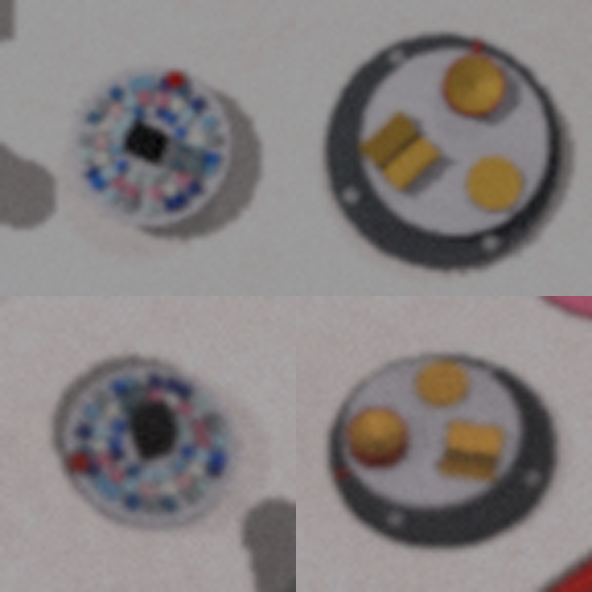

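The crop confirms both. The carrier has its black block and red dot, and the steel base has an aluminium plate with brass seats: cone with red collar, groove and flat. The pink one is a decoy. Next I'll fit the poses using both cameras.

```bash
cat > vis.py <<'E'
import cv2, numpy as np
from scipy.optimize import minimize
S=8
def proj(c,X):
    p=(np.asarray(X)@c["R"].T+c["t"])@c["intrinsics"].T
    return p[:,:2]/p[:,2:]
def shot(capture,n,k=8):
    cs=[capture(n) for _ in range(k)]; c=dict(cs[0])
    c["image"]=np.mean([x["image"] for x in cs],0).astype(np.float32); return c
a=np.linspace(0,2*np.pi,40,endpoint=False)
def cyl(x,y,r,z0,z1): return np.array([[x+r*np.cos(t),y+r*np.sin(t),z] for z in (z0,z1) for t in a])
u=np.array([45+22.5,-39.])/np.hypot(67.5,39); w=np.array([-u[1],u[0]])
groove=np.array([[*(np.array([-22.5,39])+i*22*u+j*22*w),z] for z in (30,47.7) for i in (-1,1) for j in (-1,1)])
SEATS=[cyl(45,0,22,30,47.7),groove,cyl(-22.5,-39,22,30,36.2)]
PLATE=[cyl(0,0,74,28,30)]; DISC=[cyl(0,0,65,20,30)]; BLOCK=[np.array([[x,y,z] for x in(-13,13) for y in(-13,13) for z in (28,73)],float)]; DOT=[cyl(45,0,8,30,32)]
def place(P,q):
    cs,sn=np.cos(q[2]),np.sin(q[2]); P=P/1000
    return np.c_[q[0]+cs*P[:,0]-sn*P[:,1],q[1]+sn*P[:,0]+cs*P[:,1],P[:,2]]
def render(c,parts,q,box):
    x0,y0,W,H=box; m=np.zeros((H*S,W*S),np.uint8)
    for P in parts:
        p=(proj(c,place(P,q))-[x0-.5,y0-.5])*S-.5
        cv2.fillConvexPoly(m,cv2.convexHull(np.round(p*16).astype(np.int32)),1,shift=4)
    return cv2.resize(m.astype(np.float32),(W,H),interpolation=cv2.INTER_AREA)
def fit(c,parts,mask,box,q0):
    x0,y0,W,H=box; M=mask[y0:y0+H,x0:x0+W].astype(np.float32)
    f=lambda d:((render(c,parts,[q0[0]+d[0]/1e3,q0[1]+d[1]/1e3,q0[2]+d[2]/50],box)-M)**2).sum()
    r=minimize(f,[0,0,0],method="Nelder-Mead",options=dict(initial_simplex=[[0,0,0],[5,0,0],[0,5,0],[0,0,5]],xatol=.02,fatol=.02))
    return np.array([q0[0]+r.x[0]/1e3,q0[1]+r.x[1]/1e3,q0[2]+r.x[2]/50]),r.fun,M.sum()
E
cat > m1.py <<'E'
from bench import *
from vis import *
out=[]
for n,cb,cc in (("top",(328,198),(214,199)),("scene",(249,184),(320,260))):
    c=shot(capture,n); np.savez(n+"1.npz",**c); im=c["image"]
    b,g,r=im[...,0],im[...,1],im[...,2]
    box=lambda p:(p[0]-36,p[1]-36,72,72)
    brass=((r-b)>.35*r)&(r>60)
    best=min((fit(c,SEATS,brass,box(cb),[.49,-.177,y]) for y in np.arange(-.6,.7,.3)),key=lambda k:k[1])
    print(n,"plate",best)
    blk=(im.max(2)<45); cen=(cc[0]-12,cc[1]-12,24,24)
    bf=min((fit(c,BLOCK,blk,cen,[.49,.197,y]) for y in np.arange(-.7,.8,.35)),key=lambda k:k[1]); print(n,"block",bf)
    red=((r-g)>.45*r)&((r-b)>.45*r)&(r>60); M=np.zeros_like(red); x0,y0,W,H=box(cc); M[y0:y0+H,x0:x0+W]=red[y0:y0+H,x0:x0+W]
    k,l,st,ce=cv2.connectedComponentsWithStats(M.astype(np.uint8)); i=1+st[1:,4].argmax()
    d=np.array([*ce[i],1])@np.linalg.inv(c["intrinsics"]).T@c["R"]; o=-c["R"].T@c["t"]; X=o+d*(.031-o[2])/d[2]
    v=X[:2]-bf[0][:2]; print(n,"reddot",ce[i],st[i,4],X.round(4),"yaw",np.arctan2(v[1],v[0]).round(3),"r",np.hypot(*v).round(4))
E
python3 m1.py
```

```text
top plate (array([ 0.49006863, -0.1813482 , -0.33021365]), np.float64(37.88720703125), np.float32(503.0))
top block (array([ 0.48921221,  0.1968703 , -0.7682265 ]), np.float64(24.1142578125), np.float32(57.0))
top reddot [220.2 182. ] 10 [0.5418 0.1772 0.031 ] yaw -0.358 r 0.0561
scene plate (array([ 0.48929197, -0.1840193 , -0.33370619]), np.float64(97.41064453125), np.float32(459.0))
scene block (array([0.48900554, 0.19528335, 0.83841727]), np.float64(35.529541015625), np.float32(94.0))
scene reddot [302.8 264. ] 10 [0.5416 0.1748 0.031 ] yaw -0.371 r 0.0564
```

```bash
cat > h.py <<'E'
from bench import *
import numpy as np
from scipy.spatial.transform import Rotation as Ro
def quat(psi):
    c,s=np.cos(psi),np.sin(psi)
    return Ro.from_matrix(np.array([[c,s,0],[s,-c,0],[0,0,-1.]])).as_quat()
E
python3 - <<'E'
from h import *
from vis import *
for psi in (-.36,-.36+np.pi):
    print(psi,[np.round(inverse_kinematics(p,quat(psi)),2).tolist() for p in ([.489,.1965,.15],[.49,-.182,.15])])
psi=-.36
q=quat(psi)
move_ptp([.489,.1965,.15],q); print(current_clock())
servo_line([.489,.1965,.041],rate=.1)
f0=current_force(); move_gripper(.015)
print("gap",current_finger_gap(),"f",f0.round(2) if hasattr(f0,'round') else f0,current_force(),current_clock())
servo_line([.489,.1965,.141],rate=.15); sleep(.2)
print("lift",np.round(current_force(),2),np.round(current_torque(),3),current_finger_gap(),current_position(),current_clock())
for n in("top","scene"):
    c=capture(n); cv2.imwrite(f"pics/{n}2.png",c["image"])
E
```

```text
-0.36 [[0.25, 0.34, 1.75, -0.0, 1.05, 0.61], [-0.49, 0.33, 1.76, -0.0, 1.05, -0.13]]Traceback (most recent call last):
  File "<stdin>", line 4, in <module>
    return _wrapfunc(a, 'round', decimals=decimals, out=out)
    return _wrapit(obj, method, *args, **kwds)
    result = getattr(arr, method)(*args, **kwds)
TypeError: unsupported operand type(s) for *: 'NoneType' and 'float'
```

Run:
```python
from h import *
from vis import *
q=quat(-.36)
move_ptp([.489,.1965,.15],q); print(current_clock())
servo_line([.489,.1965,.041],rate=.1)
f0=np.array(current_force()); move_gripper(.015)
print("gap",current_finger_gap(),"f",f0.round(2),np.round(current_force(),2),current_clock())
servo_line([.489,.1965,.141],rate=.15); sleep(.2)
print("lift",np.round(current_force(),2),np.round(current_torque(),3),current_finger_gap(),current_position(),current_clock())
ims=[]
for n in("top","scene"):
    c=capture(n); p=proj(c,[[.489,.197,.12]])[0].astype(int); print(n,p)
    im=cv2.copyMakeBorder(c["image"],60,60,60,60,cv2.BORDER_CONSTANT)
    ims.append(cv2.resize(im[p[1]:p[1]+120,p[0]:p[0]+120],(396,396)))
cv2.imwrite("pics/grasp.png",np.hstack(ims))
```

```text
3.9167
gap 0.025716578849891498 f [-0.03  0.34 -0.31] [-1.93  0.91  1.43] 6.1333
lift [ 0.09  0.38 -8.01] [-0.058 -0.081  0.001] 0.025825838393998924 [0.48815516 0.19623272 0.13983197] 7.15
top [210 194]
scene [323 246]
```

View pics/grasp.png

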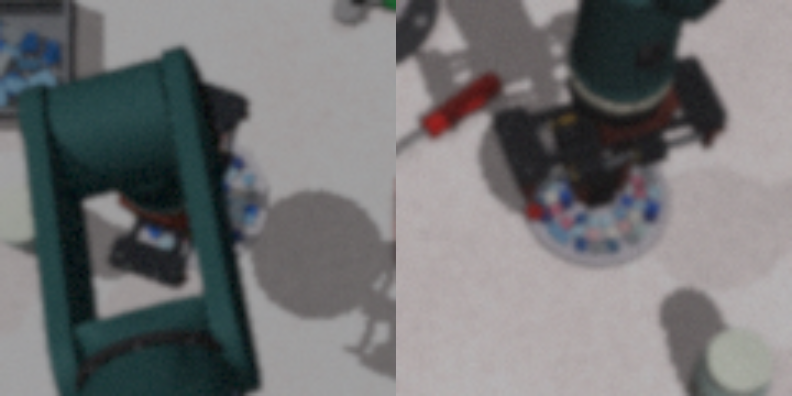

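The grasp is good: the block is square in the jaws, the red dot lies along the jaw axis and the carrier is level. Now the light touch probing.

```bash
cat >> h.py <<'E'
import json
def touch(x,y,psi,z0=.094,zmin=.070,N=3.,rate=.02):
    q=quat(psi)
    servo_line([x,y,z0],q,rate=.06); sleep(.15)
    F=np.array(current_force());T=np.array(current_torque())
    hit=servo_line([x,y,zmin],q,rate=rate,contact_N=N)
    p=np.array(current_position()); R=Ro.from_quat(current_orientation()).as_matrix(); dF=np.array(current_force())-F; dT=np.array(current_torque())-T
    X=R[:,0]; rec=[*p,float(np.arctan2(X[1],X[0])),*dF,*dT]
    c,s=np.cos(psi),np.sin(psi); L=np.array([[c,s,0],[-s,c,0],[0,0,1]])
    print(hit,"cmd",np.round([x,y,psi],4),"p",p.round(5),"psi",round(rec[3],4),"dF_l",(L@dF).round(2),"dT_l",(L@dT).round(3),"t",round(current_clock(),2),flush=True)
    open("touch.jsonl","a").write(json.dumps(rec)+"\n")
    servo_line([p[0],p[1],min(p[2]+.006,z0)],q,rate=.06)
    return hit,rec
E
python3 - <<'E'
from h import *
q=quat(-.332)
move_ptp([.490,-.182,.13],q); servo_line([.490,-.182,.096],q,rate=.1)
for dx,dy in ((0,0),(.006,0),(-.006,0)): touch(.490+dx,-.182+dy,-.332)
E
```

```text
True cmd [ 0.49  -0.182 -0.332] p [ 0.48981 -0.18216  0.07781] psi -0.3317 dF_l [-2.12 -1.64  9.58] dT_l [-0.17  -0.292  0.15 ] t 10.35
True cmd [ 0.496 -0.182 -0.332] p [ 0.49591 -0.18207  0.08098] psi -0.332 dF_l [-1.19 -0.33 12.31] dT_l [-0.036 -0.361 -0.017] t 11.84
True cmd [ 0.484 -0.182 -0.332] p [ 0.4845  -0.18206  0.07893] psi -0.3322 dF_l [3.04 1.88 5.75] dT_l [ 0.161 -0.772  0.001] t 13.42
```

Run:
```python
from h import *
for dx,dy in ((0,.006),(0,-.006)): touch(.4885+dx,-.182+dy,-.332,z0=.086,rate=.01,N=2)
```

```text
True cmd [ 0.4885 -0.176  -0.332 ] p [ 0.48854 -0.17616  0.08015] psi -0.332 dF_l [-0.27  0.04  8.98] dT_l [-0.218 -0.522  0.011] t 14.88
True cmd [ 0.4885 -0.188  -0.332 ] p [ 0.48852 -0.18801  0.08008] psi -0.332 dF_l [-0.61 -0.71 12.38] dT_l [ 0.013 -0.393  0.076] t 16.43
```

Run:
```python
from h import *
r=np.array([json.loads(l)[:3] for l in open("touch.jsonl")])
from scipy.optimize import least_squares
s=least_squares(lambda v:r[:,2]-v[2]-.577*np.hypot(r[:,0]-v[0],r[:,1]-v[1]),[.4884,-.182,.0766],x_scale=1e-3)
print(s.x.round(5),(s.fun*1e3).round(2))
psi=-.332; f=s.x[:2]+.045*np.array([np.cos(psi),np.sin(psi)])
np.save("foot.npy",f)
for d in (.06,-.06):
    p=f-.045*np.array([np.cos(psi+d),np.sin(psi+d)])
    touch(*p,psi+d,z0=.084,rate=.006,N=1.5)
```

```text
[ 0.48826 -0.18213  0.07672] [ 0.2  -0.16  0.03 -0.03 -0.04]
True cmd [ 0.4875 -0.1847 -0.272 ] p [ 0.48747 -0.18468  0.07924] psi -0.2722 dF_l [2.   1.09 8.42] dT_l [ 0.159 -0.112 -0.137] t 18.12
True cmd [ 0.4892 -0.1796 -0.392 ] p [ 0.48918 -0.17963  0.07953] psi -0.3922 dF_l [ 0.99 -1.74  8.9 ] dT_l [ 0.189 -0.17  -0.036] t 19.79
```

```bash
cat >> h.py <<'E'
from scipy.optimize import least_squares
u=np.array([67.5,-39])/np.hypot(67.5,39); NRM=np.array([-u[1],u[0]])
def model(v,r):
    # v: plate x,y,psi,(mm,mm,rad*100) h0(mm)
    P=np.array(v[:2]);a=v[2]/100;out=[]
    for x,y,z,ps in r:
        Rt=lambda t:np.array([[np.cos(t),-np.sin(t)],[np.sin(t),np.cos(t)]])
        g=lambda m:Rt(a).T@(np.array([x,y])*1e3+Rt(ps)@np.array(m)-P)-m
        out.append(v[3]+.577*max(np.hypot(*g([45,0.])),abs(g([-22.5,39.])@NRM))-z*1e3)
    return np.array(out)
def solve(k=0):
    r=np.array([json.loads(l)[:4] for l in open("touch.jsonl")])[k:]
    s=least_squares(model,[488.3,-182.1,-32.9,76.7],args=(r,),loss="soft_l1",f_scale=.1)
    print("sol",s.x.round(3),"res",model(s.x,r).round(2)); return s.x
E
python3 - <<'E'
from h import *
v=solve(); x,y,psi=v[0]/1e3,v[1]/1e3,v[2]/100
for dx,dy in ((.003,0),(-.003,0),(0,.003),(0,-.003),(0,0)): touch(x+dx,y+dy,psi,z0=.0815,rate=.005,N=1.5)
v=solve(); v=solve(7)
E
```

```text
sol [ 488.339 -182.388  -32.615   76.704] res [-0.26  0.04  0.04  0.01  0.01 -0.06  0.05]
True cmd [ 0.4913 -0.1824 -0.3262] p [ 0.49121 -0.18234  0.07852] psi -0.3262 dF_l [-0.06  0.68 10.05] dT_l [ 0.045 -0.458  0.034] t 21.34
True cmd [ 0.4853 -0.1824 -0.3262] p [ 0.48542 -0.18239  0.07847] psi -0.3262 dF_l [ 0.09  1.09 11.35] dT_l [ 0.081 -0.317 -0.042] t 22.91
True cmd [ 0.4883 -0.1794 -0.3262] p [ 0.4883  -0.17938  0.07847] psi -0.3262 dF_l [-1.05  0.18 10.49] dT_l [-0.041 -0.445  0.021] t 24.47
True cmd [ 0.4883 -0.1854 -0.3262] p [ 0.48831 -0.18535  0.0785 ] psi -0.3262 dF_l [-0.22 -0.17 10.45] dT_l [ 0.039 -0.434 -0.008] t 26.02
True cmd [ 0.4883 -0.1824 -0.3262] p [ 0.48835 -0.18239  0.07717] psi -0.3262 dF_l [ 0.51 -1.22 12.82] dT_l [-0.022 -0.228 -0.02 ] t 27.76
sol [ 488.196 -182.237  -32.869   76.756] res [-0.15  0.2  -0.01  0.04  0.09  0.05  0.05 -0.01 -0.13 -0.   -0.   -0.3 ]
sol [ 488.312 -181.876  -33.709   76.758] res [ 0.   -0.01 -0.   -0.    0.01]
```

Run:
```python
from h import *
c0=np.array([.48832,-.18238]); p0=-.3262
f=c0+.045*np.array([np.cos(p0),np.sin(p0)]); np.save("foot.npy",f)
z=[]
for d in (.04,-.04):
    psi=-.328+d; p=f-.045*np.array([np.cos(psi),np.sin(psi)])
    h,r=touch(*p,psi,z0=.0815,rate=.005,N=1.5); z.append(r[2])
psi=-.328+(z[1]-z[0])/2/.577/.078
print("psi",psi,z)
p=f-.045*np.array([np.cos(psi),np.sin(psi)]); print(p)
touch(*p,psi,z0=.081,rate=.004,N=1.5)
```

```text
True cmd [ 0.4878 -0.184  -0.288 ] p [ 0.48782 -0.18399  0.07847] psi -0.2883 dF_l [ 2.15 -0.4   8.24] dT_l [ 0.154 -0.152 -0.009] t 29.31
True cmd [ 0.489  -0.1806 -0.368 ] p [ 0.48883 -0.18063  0.07849] psi -0.3681 dF_l [ 0.35 -1.19  7.74] dT_l [ 0.113 -0.183  0.044] t 30.86
psi -0.3278590370109501 [np.float64(0.07847396138880977), np.float64(0.07848664974938013)]
[ 0.48834398 -0.1823093 ]
True cmd [ 0.4883 -0.1823 -0.3279] p [ 0.48834 -0.1823   0.07715] psi -0.3278 dF_l [ 0.17  0.7  12.87] dT_l [-0.047 -0.141  0.005] t 32.74
```

Run:
```python
from h import *
from vis import *
psi=-.32786; q=quat(psi); x,y=.48834,-.18231
servo_line([x,y,.0800],q,rate=.03); sleep(.2); F=np.array(current_force())
print(servo_line([x,y,.0755],q,rate=.004,contact_N=1.5)); sleep(.3)
print("seated",np.round(current_position(),5),(np.array(current_force())-F).round(2),np.round(current_torque(),3),current_clock())
move_gripper(.050); sleep(.2)
print("open",current_finger_gap(),np.round(current_force(),2),np.round(current_position(),5))
servo_line([x,y,.150],q,rate=.12)
goto_joints([-1.299,0.359,1.51,0,1.272,-.115]); print(current_clock())
ims=[]
for n in("top","scene"):
    c=capture(n); cv2.imwrite(f"pics/{n}3.png",c["image"]); c=shot(capture,n,6); np.savez(n+"3.npz",**c)
    cs=[capture(n) for _ in range(6)]
    p=proj(c,[[.488,-.182,.06]])[0].round().astype(int)
    ims.append(cv2.resize(c["image"][p[1]-36:p[1]+36,p[0]-36:p[0]+36].clip(0,255).astype(np.uint8),(396,396),interpolation=cv2.INTER_CUBIC))
    # level and height from range, disc ring between block and rim
    A=[];K=c["intrinsics"];vv,uu=np.mgrid[p[1]-40:p[1]+40,p[0]-40:p[0]+40]
    for k in cs:
        z=k["range_z"][vv,uu]; X=(np.stack([(uu-K[0,2])*z/K[0,0],(vv-K[1,2])*z/K[1,1],z],-1)-c["t"])@c["R"]; X=X[z>0]
        rr=np.hypot(X[:,0]-x,X[:,1]-y); A.append(X[(rr>.024)&(rr<.058)&(X[:,2]>.05)&(X[:,2]<.085)])
    A=np.vstack(A); s=np.linalg.lstsq(np.c_[A[:,0]-x,A[:,1]-y,np.ones(len(A))],A[:,2],rcond=None)[0]
    print(n,len(A),"tilt",s[:2].round(4),"z",s[2].round(4))
cv2.imwrite("pics/final.png",np.hstack(ims)); print(current_clock())
```

```text
True
seated [ 0.48834 -0.18232  0.07714] [-0.75 -0.4  13.61] [-0.051 -0.217  0.035] 34.4667
open 0.04997771282191922 [ 0.76  0.9  -0.19] [ 0.48663 -0.1814   0.07578]
37.7083
top 5122 tilt [0.0142 0.0013] z 0.0658
scene 3616 tilt [ 0.0044 -0.0047] z 0.0675
39.0083
```

View pics/final.png

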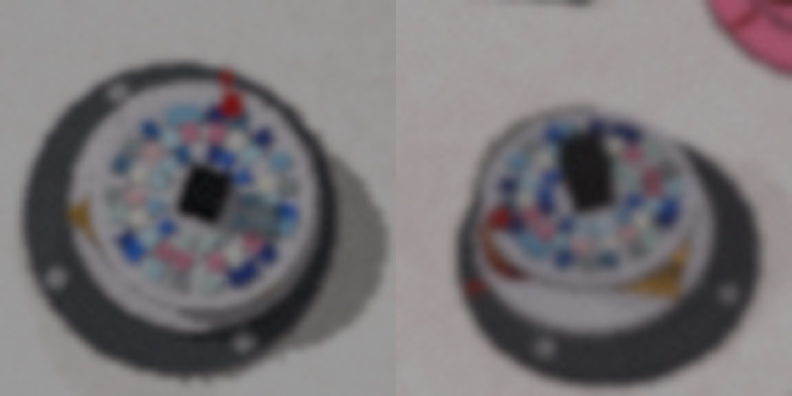

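Run:
```python
from vis import *
def tilt(c,x,y,z0):
    K=c["intrinsics"];p=proj(c,[[x,y,z0]])[0].round().astype(int);vv,uu=np.mgrid[p[1]-40:p[1]+40,p[0]-40:p[0]+40]
    z=c["range_z"][vv,uu]; X=(np.stack([(uu-K[0,2])*z/K[0,0],(vv-K[1,2])*z/K[1,1],z],-1)-c["t"])@c["R"]; X=X[z>0]
    rr=np.hypot(X[:,0]-x,X[:,1]-y); A=X[(rr>.024)&(rr<.058)&(abs(X[:,2]-z0)<.015)]
    s,res=np.linalg.lstsq(np.c_[A[:,0]-x,A[:,1]-y,np.ones(len(A))],A[:,2],rcond=None)[:2]
    return s.round(4),len(A),np.sqrt(res/len(A)).round(4)
for n in("top","scene"):
    for k in "01": print(n,k,"table",tilt(np.load(f"{n}{k}.npz"),.489,.197,.031))
    print(n,"final",tilt(np.load(f"{n}3.npz"),.4883,-.1823,.0665))
    for k,x,y,dz in (("1",.489,.197,0),("3",.4883,-.1823,36.2)):
        c=np.load(f"{n}{k}.npz"); im=c["image"]; p=proj(c,[[x,y,(50+dz)/1e3]])[0].round().astype(int)
        blk=im.max(2)<50; print(n,k,"block",[v.round(4) if hasattr(v,'round') else v for v in fit(c,[BLOCK[0]+[0,0,dz]],blk,(p[0]-11,p[1]-11,22,22),[x,y,-.34])])
        r,g,b=im[...,2],im[...,1],im[...,0]
        red=((r-g)>.4*r)&((r-b)>.4*r)&(r>60)
        d0=proj(c,[[x+.0525,y-.018,(31+dz)/1e3]])[0].round().astype(int); M=np.zeros(red.shape); s=np.s_[d0[1]-5:d0[1]+6,d0[0]-5:d0[0]+6]; M[s]=red[s]*(r-g)[s]
        yy,xx=np.mgrid[:420,:560]; ce=np.array([(M*xx).sum(),(M*yy).sum()])/M.sum()
        d=np.array([*ce,1])@np.linalg.inv(c["intrinsics"]).T@c["R"]; o=-c["R"].T@c["t"]; print("  dot",(o+d*((31+dz)/1e3-o[2])/d[2])[:2].round(4))
```

```text
top 0 table (array([-0.0012,  0.0049,  0.0295]), 815, array([0.0043]))
top 1 table (array([0.0129, 0.0022, 0.0295]), 807, array([0.0045]))
top final (array([ 0.0112, -0.0013,  0.0659]), 853, array([0.0046]))
top 1 block [array([ 0.4883,  0.1986, -0.6073]), np.float64(23.4182), np.float32(60.0)]
  dot [0.5419 0.1773]
top 3 block [array([ 0.4892, -0.181 , -0.5563]), np.float64(21.1047), np.float32(62.0)]
  dot [ 0.5449 -0.1994]
scene 0 table (array([-0.0015, -0.0033,  0.0309]), 825, array([0.0031]))
scene 1 table (array([ 0.0002, -0.0059,  0.0309]), 831, array([0.003]))
scene final (array([ 0.0042, -0.0055,  0.0676]), 597, array([0.003]))
scene 1 block [array([ 0.4887,  0.1947, -0.7529]), np.float64(32.0571), np.float32(100.0)]
  dot [0.5419 0.1748]
scene 3 block [array([ 0.4887, -0.1847, -0.5725]), np.float64(23.0518), np.float32(92.0)]
  dot [ 0.5436 -0.2023]
```

The release shifted the TCP by about 2 mm, and the single-frame tilt is too noisy to judge. I'll average many range frames and use the surrounding table plane as the level reference.

Run:
```python
from vis import *
from bench import *
def pts(c,z,x,y,z0,w):
    K=c["intrinsics"];p=proj(c,[[x,y,z0]])[0].round().astype(int);vv,uu=np.mgrid[max(p[1]-w,0):p[1]+w,max(p[0]-w,0):p[0]+w]
    z=z[vv,uu]; X=(np.stack([(uu-K[0,2])*z/K[0,0],(vv-K[1,2])*z/K[1,1],z],-1)-c["t"])@c["R"]; return X[z>0]
def plane(A,x,y):
    for _ in range(3):
        s=np.linalg.lstsq(np.c_[A[:,0]-x,A[:,1]-y,np.ones(len(A))],A[:,2],rcond=None)[0]; e=A[:,2]-np.c_[A[:,0]-x,A[:,1]-y,np.ones(len(A))]@s; A=A[abs(e)<3*np.std(e)]
    return s
def ring(X,x,y,a,b,z0,t=.013):
    r=np.hypot(X[:,0]-x,X[:,1]-y); return X[(r>a)&(r<b)&(abs(X[:,2]-z0)<t)]
x,y=.4883,-.1823
for n in("top","scene"):
    cs=[capture(n) for _ in range(45)]; c=cs[0]; Z=np.stack([k["range_z"] for k in cs]); 
    zm=np.where((Z>0).sum(0)>20,np.nanmean(np.where(Z>0,Z,np.nan),0),0); np.savez(n+"4.npz",**{**c,"range_z":zm.astype(np.float32)})
    half=[plane(ring(pts(c,np.where((q>0).all(0),q.mean(0),0),x,y,.0665,40),x,y,.022,.060,.0665),x,y) for q in (Z[:22],Z[22:])]
    print(n,"halves",np.round(half,4).tolist())
    print("  carrier",plane(ring(pts(c,zm,x,y,.0665,40),x,y,.022,.060,.0665),x,y).round(4),
      "table",plane(ring(pts(c,zm,x,y,0,90),x,y,.11,.20,0,.008),x,y).round(4),
      "base/plate ring",plane(ring(pts(c,zm,x,y,.012,45),.4895,-.174,.083,.093,.012,.006),x,y).round(4))
    r=[plane(ring(pts(np.load(f"{n}{k}.npz"),np.load(f"{n}{k}.npz")["range_z"],.489,.197,.031,40),.489,.197,.022,.060,.031),.489,.197) for k in "01"]
    print("  on-table carrier",np.mean(r,0).round(4))
print(current_clock())
```

```text
top halves [[0.0112, 0.0001, 0.0657], [0.0093, 0.0012, 0.0657]]
  carrier [0.0112 0.001  0.0657] table [ 0.0015  0.     -0.0003] base/plate ring [ 0.0009 -0.0003  0.0117]
  on-table carrier [0.0056 0.0047 0.0295]
scene halves [[0.0064, -0.0035, 0.0673], [0.0081, -0.0029, 0.0673]]
  carrier [ 0.0071 -0.0023  0.0673] table [ 0.     -0.0004  0.001 ] base/plate ring [-0.0042 -0.0022  0.0129]
  on-table carrier [ 0.0011 -0.0045  0.0308]
43.5083
```

Relative to the carrier on the table, the averaged tilt is about 0.006 towards the red foot. That puts the red foot roughly 0.4 mm high, which fits grip compliance during the cone probes. There is time left to regrasp and shift slightly along carrier x.

Run:
```python
from h import *
psi=-.32786; q=quat(psi); c0=np.array([.48834,-.18231]); xh=np.array([np.cos(psi),np.sin(psi)])
move_ptp([*c0,.125],q); servo_line([*c0,.0775],q,rate=.08); sleep(.15)
print("pre",np.round(current_position(),5),np.round(current_force(),2)); move_gripper(.015); sleep(.1)
print("grip",np.round(current_position(),5),np.round(current_force(),2),current_finger_gap(),current_clock())
for k in (.0004,.0010):
    touch(*(c0+k*xh),psi,z0=.0800,rate=.004,N=1.2)
    print(k,np.round(Ro.from_quat(current_orientation()).as_matrix()[:,2],4))
```

```text
pre [ 0.48881 -0.18256  0.07804] [-0.11 -0.17  0.07]
grip [ 0.48837 -0.18234  0.07765] [-0.45  0.83  3.09] 0.025945888463162904 46.7083
True cmd [ 0.4887 -0.1824 -0.3279] p [ 0.4887  -0.18243  0.07771] psi -0.3279 dF_l [ 0.34 -0.17 10.06] dT_l [-0.008 -0.3    0.015] t 48.04
0.0004 [-1.1e-03  6.0e-04 -1.0e+00]
True cmd [ 0.4893 -0.1826 -0.3279] p [ 0.48923 -0.18262  0.07794] psi -0.3279 dF_l [ 0.61  0.42 11.06] dT_l [ 0.017 -0.399  0.002] t 49.58
0.001 [-1.1e-03  5.0e-04 -1.0e+00]
```

Run:
```python
from h import *
psi=-.32786; q=quat(psi); c0=np.array([.48834,-.18231]); xh=np.array([np.cos(psi),np.sin(psi)])
for k in (-.0006,-.0001):
    touch(*(c0+k*xh),psi,z0=.0797,rate=.004,N=1.2)
```

```text
True cmd [ 0.4878 -0.1821 -0.3279] p [ 0.48781 -0.18217  0.07773] psi -0.3279 dF_l [ 0.66 -0.65 11.34] dT_l [-0.092 -0.226 -0.019] t 51.09
True cmd [ 0.4882 -0.1823 -0.3279] p [ 0.48827 -0.18229  0.07764] psi -0.3279 dF_l [ 0.84  0.12 13.24] dT_l [-0.081 -0.157  0.098] t 52.63
```

Contact height and centre of pressure are both symmetric about the original position, so that position was right to within about 0.15 mm. The regrasp also showed that the release hadn't shifted the carrier along the jaws. I'll set it down there again and release.

Run:
```python
from h import *
from vis import *
psi=-.32786; q=quat(psi); x,y=np.array([.48834,-.18231])-.00005*np.array([np.cos(psi),np.sin(psi)])
servo_line([x,y,.0795],q,rate=.03); sleep(.15); F=np.array(current_force());T=np.array(current_torque())
print(servo_line([x,y,.0755],q,rate=.004,contact_N=1.2)); sleep(.1)
print("seated",np.round(current_position(),5),(np.array(current_force())-F).round(2),(np.array(current_torque())-T).round(3))
move_gripper(.034); move_gripper(.050)
print("open",current_finger_gap(),np.round(current_force(),2),np.round(current_position(),5))
servo_line([x,y,.150],q,rate=.14)
goto_joints([-1.299,0.359,1.51,0,1.272,-.115]); print(current_clock())
c=capture("scene"); im=c["image"]; cv2.imwrite("pics/end.png",im)
Z=[capture("scene")["range_z"] for _ in range(15)]+[c["range_z"]]; z=np.mean(Z,0)
K=c["intrinsics"];p=proj(c,[[x,y,.0665]])[0].round().astype(int);vv,uu=np.mgrid[p[1]-40:p[1]+40,p[0]-40:p[0]+40];z=z[vv,uu]
X=(np.stack([(uu-K[0,2])*z/K[0,0],(vv-K[1,2])*z/K[1,1],z],-1)-c["t"])@c["R"];r=np.hypot(X[...,0]-x,X[...,1]-y);A=X[(r>.022)&(r<.06)&(abs(X[...,2]-.0665)<.013)]
print("tilt",np.linalg.lstsq(np.c_[A[:,0]-x,A[:,1]-y,np.ones(len(A))],A[:,2],rcond=None)[0].round(4),current_clock())
```

```text
True
seated [ 0.48829 -0.1823   0.07761] [ 0.41  0.03 13.98] [-0.096 -0.098 -0.045]
open 0.049968977021649146 [ 0.8   0.31 -0.25] [ 0.48665 -0.18143  0.07634]
57.1667
tilt [ 0.0087 -0.0036  0.0673] 57.9667
```

View pics/end.png

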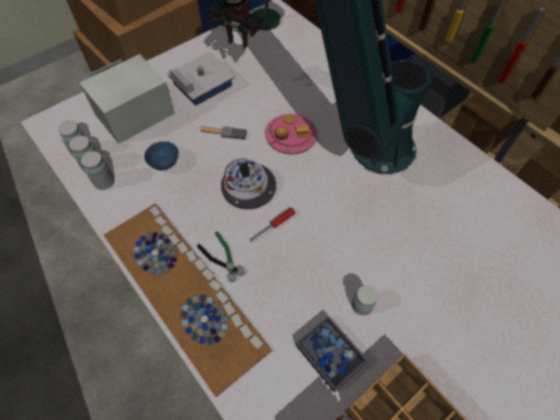

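```bash
python3 -c "
from bench import *
close_job(); print(current_clock())"
```

```text
the job is handed in; nothing more can be done
the job is handed in; nothing more can be done
```

The carrier is resting on the brass seats of the steel base, released, and the job is handed in at about 58 s of the 70 s allowed. One levelness check, the camera range data, did not fully agree with the touch results.

- **Locating the seats:** I gripped the carrier by its black block and fitted the seat positions from both cameras. I then refined them with light touches to about (0.4883, -0.1823) m at a turn of -0.328 rad.
- **Seating:** I set it down once, then regrasped it to check. Contact height and load were symmetric about the first position to within about 0.15 mm, so I set it down there again and released it. In that last set-down all three feet appeared to share the load, at the lowest contact height found since regrasping. Contact force was at most about 14 N at each touch, against the limit of about 25 N.
- **After release:** The regrasp showed that the first release had not moved the carrier along the jaws. I had no such check after the final release.
- **Other things:** In the last picture the carrier sits on the base. The other things look to be where they were.
- **The check that disagreed:** Averaged range data put the carrier's height within about 0.3 mm of home. It also showed a slope of about 0.006–0.008 rad up towards the red foot, compared with the carrier on the table. The table reference is only good to about 0.003 rad. If the slope is real, the red foot could be roughly 0.4–0.5 mm high, and I could not tell it from camera bias in the time left.

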